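# Seat a sprung closet-door pivot pin and hold it home

## Task

Take the pivot pin, the steel one with a collar halfway up, out of the hardware rack and drop it shank-down into the sprung tube of the door-stile offcut. Then press it down against the spring, firmly but without ramming it, until its collar sits fully home on the steel ring, and finish while still holding it pressed there. Leave the other two pins in the rack, and the jar where it is.

Things in the scene. Friction and masses are not known exactly. Their poses are not given: they have to be found in the camera images.
- pin: pivot pin: bare steel, round, 90 mm long, upright in one of the rack's holes (which varies), collar lying on the rack's top. Shank and head 14 mm in diameter; collar 32 mm in diameter from 40 to 46 mm above the tip; grip the smooth 44 mm head above it. Lowest 5 mm taper to 7 mm diameter. 75 to 155 g. Origin: centre of the lower tip; z up along the pin
- pin_collar (a point): centre of the underside of the pivot pin's collar, 40 mm above its tip
- stile: the door-stile offcut: a white painted upright block 56 x 90 x 70 mm on a dark steel base plate 120 x 110 x 10 mm, fixed to the counter, with a round tube bored down its middle. Origin: centre of the base plate's underside on the counter; z up. Place and yaw vary
- seat_mouth (a point): centre of the top face of the flat steel ring (42 mm outside, 21 mm inside, 4 mm thick) around the tube's mouth on top of the stile block, 84 mm above the counter. The ring is the hard stop for the collar. The tube inside it is 18.5 mm in diameter with a small chamfer
- plunger (a joint): sprung plunger in the tube, m: 0 when up (top 26 mm below the ring's top, so a pin just dropped in stands with its collar 14 mm above the ring), growing as pressed; 0.014 when the pin's collar meets the ring. Pushes back with 4 N when up, 9.6 N at 0.014, and lifts the pin again if let go
- seat: the flat steel ring on top of the stile block, as described under seat_mouth. Origin: centre of its underside, 80 mm above the counter
- rack: the hardware rack: a white plastic block 60 x 210 x 50 mm fixed to the counter, with a row of three upright holes of 16.5 mm diameter, 46 mm deep, on its long middle line at y = -65, 0 and +65 mm of its own frame. Origin: centre of its underside; y runs along the row, z up. Place and yaw vary
- roller: a guide pin to leave alone: a 14 mm steel shank without collar, topped by a white wheel 32 mm in diameter and 10 mm thick, 83 mm long in all, standing in the rack. Origin: centre of its lower tip
- dowel: a plain wooden dowel to leave alone: 14 mm in diameter, 85 mm long, no collar, standing in the rack. Origin: centre of its lower tip
- jar: a closed jar 60 mm in diameter and 85 mm tall, standing on the counter, to leave alone. Origin: centre of its underside
There are look-alikes about, which are no part of the job. What is shaped like the pin but red is not meant. What is shaped like the stile but yellow is not meant.

How it is judged (in metres and radians):
On the way:
1. the pivot pin's shank is in the tube, at least 15 mm below the top of the ring (z of pin in the frame of seat_mouth below -0.015 m and horizontal distance between pin and seat_mouth below 0.005 m and angle between pin's own z axis and vertical below 0.2 rad), for 0.2 s.
At the end, for the whole second after the job is handed in: Fingers keep pressing the pin (over 3 N): collar within 1.5 mm of the ring, bearing on it with over 1 N; pin upright within 0.08 rad, within 4 mm of the tube's centre, still (under 20 mm/s); plunger past 0.012; roller pin and dowel upright (0.2 rad) within 15 mm, jar within 30 mm of their starts (z of pin_collar in the frame of seat_mouth below 0.0015 m and horizontal distance between pin_collar and seat_mouth below 0.004 m and angle between pin's own z axis and vertical below 0.08 rad and value of joint plunger above 0.012 m and contact force between pin and seat above 1 N and contact force between pin and the fingers above 3 N and linear speed of pin below 0.02 m/s and angle between each of roller, dowel's own z axis and vertical below 0.2 rad and distance of each of roller, dowel from where it was at the start of the episode below 0.015 m and distance of jar from where it was at the start of the episode below 0.03 m); the arm keeps its last pose, push and grip.
It fails at once if the pin is rammed onto the ring with more than 60 N (contact force between pin and seat above 60 N).
It fails at once if the roller pin or the dowel is pulled out (moved over 30 mm) (distance of any of roller, dowel from where it was at the start of the episode above 0.03 m).
It fails at once if the jar is shifted by more than 30 mm (distance of jar from where it was at the start of the episode above 0.03 m).
It also fails if it takes over 58 s, if anything falls off the work surface, if the arm or the gripper's body presses on something with over 40 N, if the wrist force passes 120 N, or if a joint passes its speed limit or range.

## Robot

A 6-joint arm with a two-finger parallel gripper is mounted at the origin on the work surface. World frame = base frame: x ahead of the robot, y to its left, z up, the work surface at z = 0. Lengths are in m, angles in degrees, forces in N, time in s.
With the tool pointing down it reaches from about 0.4 to 0.825 m from the base axis. Payload 7 kg.
Tool frame: the origin (TCP) lies at the very end of the fingers, on their centre line; the grasp point (between the pads) lies 19 mm behind it; z points along the fingers, y is the line along which they close (so a half turn about z gives the same grasp; the last joint's range is limited). The gripper opens to 88 mm and grips with 3 to 60 N. Pads are 19 mm wide; open, the fingers measure 130 mm over their backs; the gripper's body (78 mm by 193 mm) begins 47 mm behind the grasp point.
Start: joints at [16.507, 20.546, 0.682, 0, -70.136, -16.507], TCP at [0.675, -0, 0.19] pointing down, gripper open.
Joint ranges: [-176.03, 176.03], [-82.01, 121.73], [-58.28, 71.71], [-173.87, 95.51], [-174.79, -0.11], [-173.66, 173.66]. Speed limits (degrees/s): [136.94, 136.94, 172.46, 180, 180, 180].

## Interface

Orientations are given as [roll, pitch, yaw] about the fixed x, y, z axes, in that order (R = Rz(yaw) Ry(pitch) Rx(roll)).
In Python, from plant import r gives the robot as it stands. The module is installed in compiled form; this text tells all that it offers.
- The arm moves only by the tool jog_arm, never from a script. Its arguments are lists of equal length, an entry for each row: "travel": the shift along the tool's x, y, z each as a share of 50 cm, from -1 to 1, a list of three; "dr": the turn, a rotation vector about the tool's x, y, z each as a share of 360 degrees, from -1 to 1, a list of three; "claw": the opening, from 0 (shut) to 1 (fully open). A call has exactly 10 rows; each row is the pose to reach, as a shift and turn from the pose commanded when the call began, along the tool's axes at that moment, turning the shorter way round; what a row does not reach only later rows make up. A row lasts 1/8 s, in which the tool goes at most 62.5 mm and 10.7 degrees, less where a joint would pass 70% of its speed; a pose out of reach is approached as far as the arm can. A call with a number of a shift or a turn outside -1 to 1 is refused whole. A call with a gripper value outside its range is refused whole. The fingers move at their own pace and stop on an object; "newtons" is the grip in N (left out, the last holds). Time passes only in rows, so rows that repeat a pose let the fingers close, or fill a call up. It gives the time, the measured TCP pose, the force, the opening and the grip force at its end, in the units of the state.
- r.get_state(): the state, without advancing time (a new reading comes with each control period).
- r.capture(name): name is "scene" or "side" or "wrist"; returns a dict with "pixels" (420x560x3 uint8, red, green, blue), "range_z" (420x560 float32, m along the optical axis (not along the pixel's ray), 0 where there is no reading), "fx", "fy", "cx", "cy" (pixels), "position" and "attitude" of the camera in the world; the wrist camera has in their place "hand_eye" (4x4, takes a point from camera to tool coordinates, whose origin is the TCP and whose axes are the flange's). Camera axes: x right, y up, looking along -z (the intrinsics and any distortion apply to the point x, -y, -z); pixel columns grow to the right and rows downward; lengths in m; the calibration is good to about 2 mm. A picture is of the moment at which its call begins: read the wrist's pose just before it.
- r.close_job(): hands the job in; it is judged then, once.
Trained networks look in the newest picture that a camera, given by its name, has taken for a name from the list of things; names that differ only in an ending like _2 or _b are one class to them, and where a whole thing is asked for, a point or a joint stands for the part that bears it (a point fixed in the world has none). Each returns a list of dicts, best first, with "conf" (0 to 1); they miss things now and then, are a little off and sometimes report something else, mostly with a low value. They report only what shows in the picture. A call takes as long as a camera call. They do not tell look-alikes from the thing itself.
- r.boxes_of(name, camera): "extent" ([left, top, right, bottom] in pixels, round what is visible of it).
- r.regions_of(name, camera): "pixels" (420x560 bool, what is visible of it) and "extent" ([left, top, right, bottom] in pixels, round what is visible of it).
- r.tip_of(name, camera): "at" ([column, row] in pixels: a listed point, or the origin of a listed thing).
The state is a dict: "time_s": time; "joints": joint angles; "qd": joint speeds; "joint_torque": joint torques, N m; "tcp_pos": TCP position; "eef_rot": TCP orientation; "contact_force": force on the tool from outside, world axes, zero at the start; "moment": the same for the moment, N m; "gripper_width": finger opening in m; "gripper_force": force on a finger pad.
Only numpy, scipy, OpenCV 4.12 (cv2) and the standard library are available. Lean on these libraries where they do the work, as an engineer would, in place of code of your own. Each camera call takes 0.05 s, during which the arm holds its last target. There are 200 camera calls.

## Working session

There is one attempt and no reset: what is moved stays moved. The work goes in short steps, Python scripts to look and compute and a tool call to move; the robot and the scene stay as the last step left them, time stands still between calls to the robot, and variables do not carry over. Pictures are saved under pics/ and viewed, at most 10 in all, crops included, and the job is handed in when it is done.

Besides the shell and the picture viewer there is one more tool, called after "Call:" as a command line: name --argument value ..., lists and objects as JSON in quotes. jog_arm: Moves the arm, as the interface text tells. Its arguments: {"type":"object","properties":{"travel":{"type":"array"},"dr":{"type":"array"},"claw":{"type":"array"},"newtons":{"type":"number"}},"required":["travel","dr","claw"]}

```bash
mkdir -p pics
cat > h.py <<'E'
import numpy as np, cv2
from scipy.spatial.transform import Rotation as R
from plant import r
def rot(a):
    a=np.array(a,float)
    if a.shape==(3,3): return a
    if a.size==4: return R.from_quat(a).as_matrix()
    return R.from_euler('xyz',a,degrees=True).as_matrix()
def cam(name):
    s=r.get_state(); c=r.capture(name)
    if 'hand_eye' in c:
        T=np.eye(4);T[:3,:3]=rot(s['eef_rot']);T[:3,3]=s['tcp_pos'];T=T@np.array(c['hand_eye'])
    else:
        T=np.eye(4);T[:3,:3]=rot(c['attitude']);T[:3,3]=c['position']
    c['T']=T; return c
def world(c,u,v,z):
    p=np.stack([(u-c['cx'])/c['fx']*z,-(v-c['cy'])/c['fy']*z,-z*np.ones_like(z)],-1)
    return p@c['T'][:3,:3].T+c['T'][:3,3]
def ray(c,u,v):
    d=c['T'][:3,:3]@np.array([(u-c['cx'])/c['fx'],-(v-c['cy'])/c['fy'],-1]); return c['T'][:3,3],d
def onz(c,u,v,h):
    o,d=ray(c,u,v); return o+d*(h-o[2])/d[2]
def cloud(c):
    v,u=np.mgrid[:420,:560]; return world(c,u,v,c['range_z'])
def save(c,n): cv2.imwrite('pics/'+n,c['pixels'][:,:,::-1])
E
python3 - <<'E'
from h import *
print(r.get_state())
ims=[]
for n in ['scene','side','wrist']:
    c=cam(n); save(c,n+'0.png'); print(n,[k for k in c],c.get('position'),c.get('attitude'),c.get('hand_eye'),c['fx'],c['cx'],c['cy'])
    for t in ['pin','stile','rack','roller','dowel','jar','seat']:
        print(t,[(np.round(b['extent']).tolist(),round(b['conf'],2)) for b in r.boxes_of(t,n)])
E
```

```text
{'time_s': 0.0, 'joints': array([ 1.65086037e+01,  2.05888805e+01,  6.35736379e-01, -1.78694758e-02,
       -7.01357475e+01, -1.65083495e+01]), 'qd': array([ 0.04210375,  0.02288493,  0.02494307,  0.01568491,  0.09546462,
       -0.02524175]), 'joint_torque': array([-8.00930356e-04, -5.82726967e+01,  2.93058443e+01,  6.99745238e+00,
        6.93249181e-03, -2.06530804e-04]), 'tcp_pos': array([ 6.74476324e-01, -2.05986936e-05,  1.89473551e-01]), 'eef_rot': array([ 1.79909999e+02, -9.15484985e-03, -9.00058235e+01]), 'contact_force': array([0.94984324, 0.05809777, 0.59850426]), 'moment': array([ 0.02439528, -0.00525767,  0.01168645]), 'gripper_force': 0.0, 'gripper_width': 0.08742200392012067}
scene ['pixels', 'range_z', 'fx', 'fy', 'cx', 'cy', 'position', 'attitude', 'T'] [1.0521219  0.07959283 0.94662049] [31.37560578  0.31793097 92.97571052] None 500.69719873717486 281.74148620261695 206.04189076758811
pin [([313.0, 166.0, 329.0, 194.0], 0.75), ([313.0, 216.0, 326.0, 240.0], 0.67)]
stile [([147.0, 172.0, 211.0, 236.0], 0.74), ([144.0, 109.0, 196.0, 165.0], 0.62)]
rack [([266.0, 204.0
[... 931 characters left out ...]
xels', 'range_z', 'fx', 'fy', 'cx', 'cy', 'hand_eye', 'T'] None None [[ 8.50047495e-04  9.62894309e-01  2.69877429e-01  7.12747093e-02]
 [ 9.99999638e-01 -8.10902454e-04 -2.56538050e-04 -6.11100315e-04]
 [-2.81747597e-05  2.69877549e-01 -9.62894650e-01 -1.95741025e-01]
 [ 0.00000000e+00  0.00000000e+00  0.00000000e+00  1.00000000e+00]] 351.9024849289871 280.2983053889677 209.9467104132207
pin [([381.0, 313.0, 384.0, 318.0], 0.43)]
stile [([401.0, 2.0, 552.0, 66.0], 0.76)]
rack [([324.0, 195.0, 452.0, 345.0], 0.96)]
roller [([323.0, 193.0, 452.0, 341.0], 0.53)]
dowel [([404.0, 240.0, 436.0, 267.0], 0.61), ([220.0, 175.0, 281.0, 251.0], 0.31)]
jar [([220.0, 176.0, 284.0, 251.0], 0.83)]
seat []
```

Run:
```python
from h import *
a=cv2.imread('pics/scene0.png');b=cv2.imread('pics/side0.png')
cv2.imwrite('pics/v1.png',cv2.resize(a[90:330,120:400],(700,600),interpolation=cv2.INTER_CUBIC))
cv2.imwrite('pics/v2.png',cv2.resize(b[130:310,140:470],(800,436),interpolation=cv2.INTER_CUBIC))
```

```text
(no output)
```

View pics/v1.png

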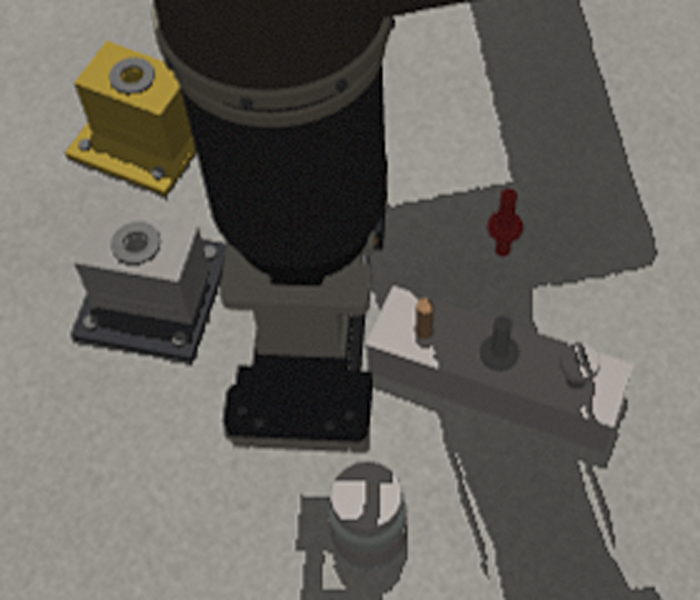

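View pics/v2.png

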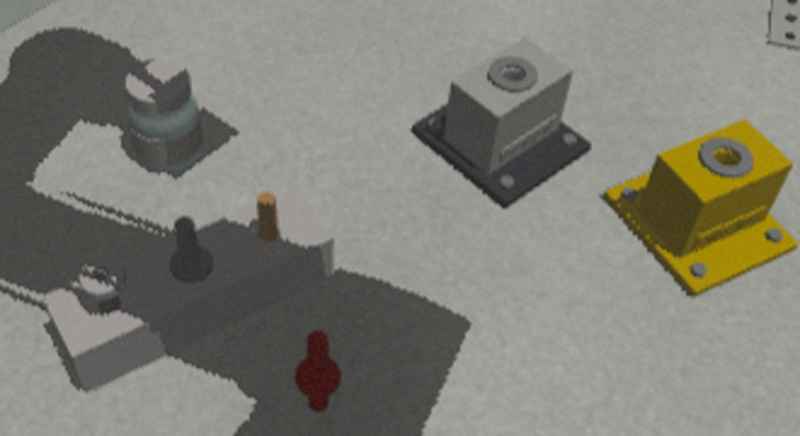

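The scene crop shows three dark or coloured collared candidates. The steel pin stands in the rack's middle hole (scene ~(320,228), side ~(217,234)). A red look-alike stands on the counter (scene ~(321,180), side ~(268,282)). The wheel roller is in the outer hole (scene ~(352,237)). The pin meant is the grey one in the middle hole. The stile meant is the white one (ring at scene ~(174,187), side ~(351,160)), not the yellow one.

Run:
```python
from h import *
C={n:cam(n) for n in ['scene','side']}
def tri(a,b):
    A=[];B=[]
    for c,p in ((C['scene'],a),(C['side'],b)):
        o,d=ray(c,*p); d/=np.linalg.norm(d); M=np.eye(3)-np.outer(d,d); A.append(M);B.append(M@o)
    x=np.linalg.lstsq(np.vstack(A),np.hstack(B),rcond=None)[0]; return x, np.linalg.norm(A[0]@x-B[0])+np.linalg.norm(A[1]@x-B[1])
print('head',tri((320.8,219),(215.9,221.8)),'ring',tri((174,186.8),(351.2,160.5)))
for n in C:
    for t in ['pin','pin_collar','seat_mouth','seat','rack','roller','dowel','jar','stile']:
        print(n,t,[(np.round(b['at'],1).tolist(),round(b['conf'],2)) for b in r.tip_of(t,n)])
    P=cloud(C[n]); ok=C[n]['range_z']>0
    for nm,lo,hi in (('head',.085,.1),('collar',.052,.058),('ring',.0825,.09),('block',.077,.0815),('racktop',.046,.0515)):
        m=ok&(P[...,2]>lo)&(P[...,2]<hi)&(P[...,0]>.3)&(P[...,0]<1.1)
        k,l,s,_=cv2.connectedComponentsWithStats(m.astype(np.uint8))
        for i in range(1,k):
            if s[i,4]>12: q=P[l==i]; print(n,nm,s[i].tolist(),q.mean(0).round(4),((q.min(0)+q.max(0))/2).round(4), np.ptp(q,axis=0).round(3))
```

```text
head (array([0.56283895, 0.12531373, 0.10068463]), np.float64(0.0006955044115023707)) ring (array([ 0.48991279, -0.17817779,  0.08177191]), np.float64(0.00022158476292599867))
scene pin [([319.4, 189.7], 0.8), ([347.9, 249.1], 0.69), ([317.7, 240.0], 0.68)]
scene pin_collar [([322.4, 183.0], 0.72), ([321.2, 230.3], 0.54)]
scene seat_mouth [([170.5, 117.8], 0.61), ([174.5, 186.7], 0.56)]
scene seat [([175.8, 123.4], 0.62), ([170.1, 186.3], 0.61)]
scene rack []
scene roller [([347.5, 250.9], 0.47)]
scene dowel [([286.7, 233.5], 0.67)]
scene jar [([347.2, 247.5], 0.57)]
scene stile [([178.3, 142.2], 0.9), ([179.2, 203.9], 0.88), ([269.7, 303.6], 0.31)]
scene head [320, 166, 7, 7, 38] [0.4339 0.1291 0.0887] [0.433  0.1294 0.0886] [0.015 0.013 0.007]
scene head [286, 210, 7, 6, 34] [0.5442 0.0632 0.0882] [0.544  0.063  0.0886] [0.013 0.012 0.006]
scene head [317, 217, 8, 10, 44] [0.566  0.125  0.0951] [0.5633 0.1251 0.0928] [0.016 0.014 0.014]
scene head [350, 231, 5, 5, 18] [0.5836 0.1866 0.0866] [0.583  0.1873 0.0876] [0.009 0.008 0.004]
scene collar [154, 131, 14, 6, 20] [ 0.3276 -0.24
[... 6002 characters left out ...]
5, 16, 12, 37] [0.6779 0.0317 0.0489] [0.6789 0.0284 0.0488] [0.012 0.04  0.005]
side racktop [195, 181, 10, 5, 20] [0.6964 0.0544 0.0492] [0.6974 0.0534 0.0492] [0.022 0.007 0.005]
side racktop [407, 203, 8, 7, 17] [ 0.345  -0.1786  0.0492] [ 0.3441 -0.1789  0.0492] [0.018 0.007 0.005]
side racktop [158, 207, 120, 72, 2531] [0.5607 0.1299 0.0495] [0.5639 0.1247 0.0488] [0.121 0.218 0.005]
side racktop [413, 211, 15, 14, 32] [ 0.3171 -0.1674  0.0489] [ 0.3177 -0.1671  0.049 ] [0.034 0.013 0.005]
side racktop [275, 279, 5, 6, 13] [0.4278 0.1188 0.0465] [0.4273 0.1189 0.0468] [0.01  0.01  0.002]
side racktop [266, 284, 9, 8, 20] [0.4284 0.1334 0.0476] [0.43   0.1328 0.0483] [0.016 0.01  0.004]
```

Call:
jog_arm --travel '[[-0.03, 0.03, -0.02], [-0.08, 0.07, -0.02], [-0.14, 0.12, -0.02], [-0.19, 0.17, -0.02], [-0.23, 0.2, -0.02], [-0.2502, 0.2228, -0.02], [-0.2502, 0.2228, -0.02], [-0.2502, 0.2228, -0.02], [-0.2502, 0.2228, -0.02], [-0.2502, 0.2228, -0.02]]' --dr '[[0, 0, 0.01], [0, 0, 0.02], [0, 0, 0.03], [0, 0, 0.04], [0, 0, 0.0489], [0, 0, 0.0489], [0, 0, 0.0489], [0, 0, 0.0489], [0, 0, 0.0489], [0, 0, 0.0489]]' --claw '[1, 1, 1, 1, 1, 1, 1, 1, 1, 1]'

```text
time_s: 3.45
tcp_pos: [0.5638, 0.1246, 0.2001]
eef_rot: [180.0, -0.0, -107.6]
contact_force: [0.5, -0.0, -0.5]
gripper_width: 0.0875
gripper_force: 0.0
```

```bash
cat > w.py <<'E'
from h import *
import sys
c=cam('wrist'); s=r.get_state(); print(s['time_s'],s['tcp_pos'].round(4),s['eef_rot'].round(2))
P=cloud(c); ok=c['range_z']>0
for nm,lo,hi in (('head',.094,.104),('collar',.053,.058),('ring',.0825,.09),('racktop',.046,.0515)):
    m=ok&(P[...,2]>lo)&(P[...,2]<hi)
    k,l,st,_=cv2.connectedComponentsWithStats(m.astype(np.uint8))
    for i in range(1,k):
        if st[i,4]>30: q=P[l==i]; print(nm,st[i].tolist(),q.mean(0).round(4),((q.min(0)+q.max(0))/2).round(4), np.ptp(q,axis=0).round(3))
for t in ['pin','pin_collar','seat_mouth']:
    print(t,[(np.round(b['at'],1).tolist(),round(b['conf'],2)) for b in r.tip_of(t,'wrist')])
save(c,sys.argv[1])
E
python3 w.py w1.png
```

```text
3.5 [0.5638 0.1247 0.2002] [ 1.7999e+02 -2.0000e-02 -1.0764e+02]
head [273, 188, 17, 18, 226] [0.5632 0.1246 0.101 ] [0.5633 0.1251 0.0986] [0.014 0.014 0.009]
collar [100, 102, 42, 64, 271] [0.6842 0.0311 0.0557] [0.6957 0.0277 0.0555] [0.043 0.059 0.005]
collar [265, 171, 33, 30, 417] [0.5621 0.1215 0.0569] [0.5633 0.1246 0.0556] [0.031 0.031 0.005]
ring [62, 105, 63, 62, 3012] [0.7029 0.0273 0.0862] [0.7037 0.0275 0.0858] [0.053 0.053 0.007]
ring [415, 146, 13, 16, 53] [0.4374 0.1261 0.0862] [0.4352 0.128  0.0861] [0.009 0.012 0.007]
ring [265, 244, 33, 31, 789] [0.583  0.186  0.0855] [0.5835 0.1865 0.0861] [0.032 0.031 0.007]
racktop [249, 74, 66, 207, 6440] [0.5584 0.1093 0.0508] [0.5635 0.1246 0.0489] [0.12  0.216 0.005]
racktop [121, 105, 23, 57, 119] [0.6795 0.0324 0.0486] [0.6863 0.0314 0.0487] [0.025 0.051 0.005]
racktop [393, 133, 32, 33, 503] [0.4357 0.127  0.0474] [0.433  0.1288 0.0487] [0.031 0.031 0.005]
pin [([393.2, 144.6], 0.7), ([281.8, 178.2], 0.69)]
pin_collar [([282.1, 188.8], 0.86), ([405.3, 147.3], 0.83)]
seat_mouth []
```

View pics/w1.png

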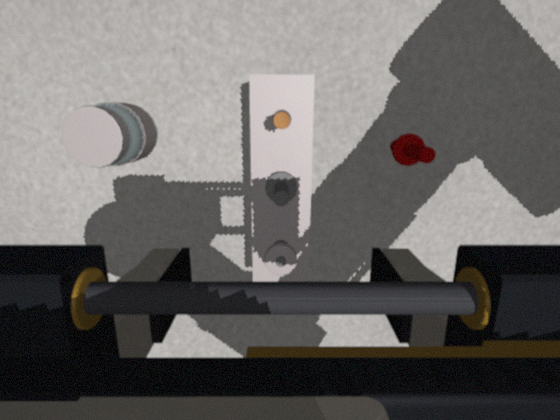

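Candidates in the wrist view: grey collared pin in the rack's middle hole at (281,187), red collared pin on the counter at (410,150), wheel roller at (281,255), and wooden dowel at (282,120). The grey one at (281,187) fits: bare steel, with a collar on the rack top.

```bash
python3 -c "
import cv2
a=cv2.imread('pics/w1.png')[90:280,235:435];cv2.imwrite('pics/w1c.png',cv2.convertScaleAbs(cv2.resize(a,(600,570),interpolation=cv2.INTER_CUBIC),alpha=1.8))"
```

```text
(no output)
```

View pics/w1c.png

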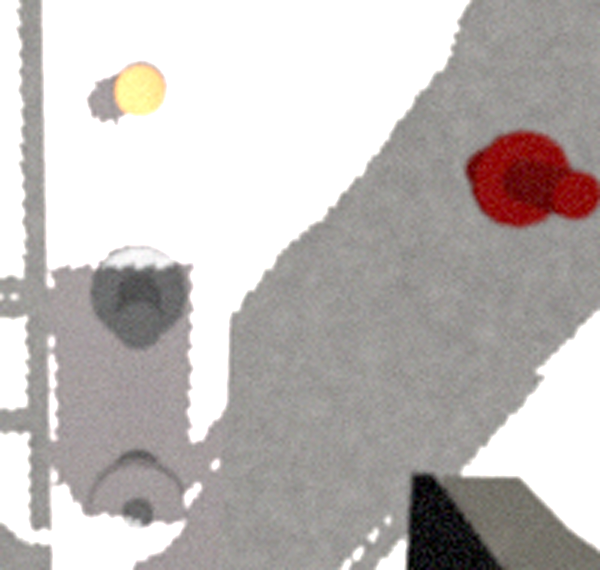

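The crop confirms it: grey steel head and collar in the middle hole at crop (138,295). The red one is separate at (525,185). Descending to grasp.

Call:
jog_arm --travel '[[0, 0, 0.06], [0, 0, 0.13], [0, 0, 0.2], [0, 0, 0.25], [0, 0, 0.278], [0, 0, 0.278], [0, 0, 0.278], [0, 0, 0.278], [0, 0, 0.278], [0, 0, 0.278]]' --dr '[[0, 0, 0], [0, 0, 0], [0, 0, 0], [0, 0, 0], [0, 0, 0], [0, 0, 0], [0, 0, 0], [0, 0, 0], [0, 0, 0], [0, 0, 0]]' --claw '[1, 1, 1, 1, 1, 1, 0.5, 0, 0, 0]' --newtons 40

```text
time_s: 4.9
tcp_pos: [0.5637, 0.1252, 0.0617]
eef_rot: [-180.0, 0.0, -107.6]
contact_force: [0.7, -0.2, -1.1]
gripper_width: 0.0529
gripper_force: 0.0
```

Call:
jog_arm --travel '[[0, 0, 0], [0, 0, 0], [0, 0, 0], [0, 0, -0.02], [0, 0, -0.06], [0, 0, -0.12], [0, 0, -0.18], [0, 0, -0.22], [0, 0, -0.24], [0, 0, -0.24]]' --dr '[[0, 0, 0], [0, 0, 0], [0, 0, 0], [0, 0, 0], [0, 0, 0], [0, 0, 0], [0, 0, 0], [0, 0, 0], [0, 0, 0], [0, 0, 0]]' --claw '[0, 0, 0, 0, 0, 0, 0, 0, 0, 0]'

```text
time_s: 6.15
tcp_pos: [0.5638, 0.1252, 0.182]
eef_rot: [-180.0, 0.1, -107.6]
contact_force: [-0.7, 0.1, -0.6]
gripper_width: 0.0005
gripper_force: 0.0
```

Run:
```python
from h import *
print(r.get_state()['gripper_width'])
for n in ['side','scene']:
    c=cam(n); save(c,n+'1.png'); P=cloud(c); m=(abs(P[...,0]-.5635)<.03)&(abs(P[...,1]-.125)<.03)&(P[...,2]>.062)&(P[...,2]<.13); q=P[m]
    if len(q): print(n,len(q),q.min(0),q.max(0))
cv2.imwrite('pics/v3.png',cv2.resize(cv2.imread('pics/side1.png')[130:310,140:360],(733,600)))
```

```text
0.00046840319069369526
side 148 [0.55610005 0.11814349 0.06251587] [0.57101565 0.13256931 0.1016314 ]
scene 99 [0.5562578  0.11826919 0.06208268] [0.5725577  0.13209063 0.10322927]
```

View pics/v3.png

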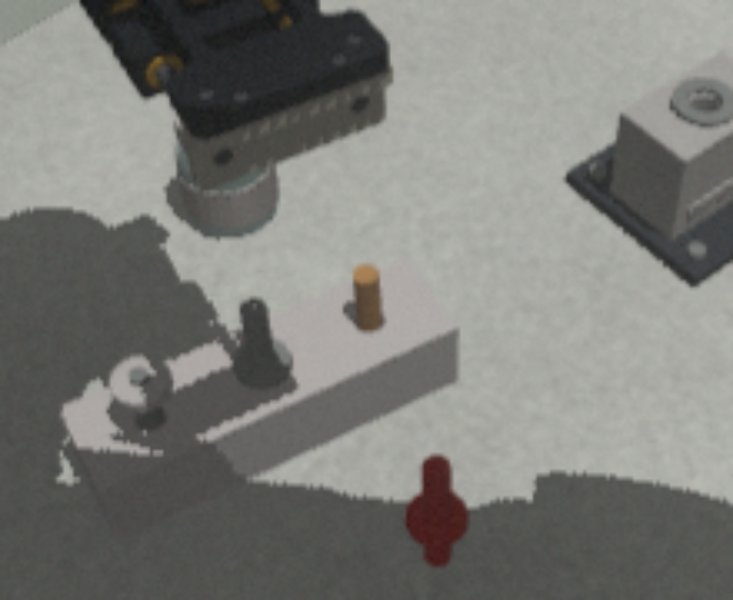

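The side view shows the pin still upright in its hole (crop ~(260,345)). The fingers are slow and hadn't closed before the lift. I'll reopen, descend and close with enough waiting time.

Call:
jog_arm --travel '[[0, 0, 0], [0, 0, 0], [0, 0, 0], [0, 0, 0], [0, 0, 0], [0, 0, 0], [0, 0, 0], [0, 0, 0], [0, 0, 0], [0, 0, 0]]' --dr '[[0, 0, 0], [0, 0, 0], [0, 0, 0], [0, 0, 0], [0, 0, 0], [0, 0, 0], [0, 0, 0], [0, 0, 0], [0, 0, 0], [0, 0, 0]]' --claw '[0.7, 0.7, 0.7, 0.7, 0.7, 0.7, 0.7, 0.7, 0.7, 0.7]'

```text
time_s: 7.5
tcp_pos: [0.5636, 0.1251, 0.1814]
eef_rot: [-180.0, 0.0, -107.6]
contact_force: [0.1, -0.3, 0.3]
gripper_width: 0.0612
gripper_force: 0.0
```

Call:
jog_arm --travel '[[0, 0, 0.04], [0, 0, 0.1], [0, 0, 0.16], [0, 0, 0.21], [0, 0, 0.24], [0, 0, 0.24], [0, 0, 0.24], [0, 0, 0.24], [0, 0, 0.24], [0, 0, 0.24]]' --dr '[[0, 0, 0], [0, 0, 0], [0, 0, 0], [0, 0, 0], [0, 0, 0], [0, 0, 0], [0, 0, 0], [0, 0, 0], [0, 0, 0], [0, 0, 0]]' --claw '[0.7, 0.7, 0.7, 0.7, 0.7, 0.7, 0, 0, 0, 0]'

```text
time_s: 8.75
tcp_pos: [0.5637, 0.1251, 0.0617]
eef_rot: [-180.0, 0.0, -107.6]
contact_force: [-0.4, -0.6, -0.5]
gripper_width: 0.0275
gripper_force: 0.0
```

Call:
jog_arm --travel '[[0, 0, 0], [0, 0, 0], [0, 0, 0], [0, 0, 0], [0, 0, 0], [0, 0, 0], [0, 0, 0], [0, 0, 0], [0, 0, 0], [0, 0, 0]]' --dr '[[0, 0, 0], [0, 0, 0], [0, 0, 0], [0, 0, 0], [0, 0, 0], [0, 0, 0], [0, 0, 0], [0, 0, 0], [0, 0, 0], [0, 0, 0]]' --claw '[0, 0, 0, 0, 0, 0, 0, 0, 0, 0]' --newtons 40

```text
time_s: 10.0
tcp_pos: [0.5636, 0.1251, 0.0614]
eef_rot: [-180.0, 0.0, -107.6]
contact_force: [-1.9, 0.9, 2.3]
gripper_width: 0.0099
gripper_force: 40.0
```

Call:
jog_arm --travel '[[0, 0, -0.01], [0, 0, -0.03], [0, 0, -0.06], [0, 0, -0.1], [0, 0, -0.14], [0, 0, -0.18], [0, 0, -0.21], [0, 0, -0.23], [0, 0, -0.24], [0, 0, -0.24]]' --dr '[[0, 0, 0], [0, 0, 0], [0, 0, 0], [0, 0, 0], [0, 0, 0], [0, 0, 0], [0, 0, 0], [0, 0, 0], [0, 0, 0], [0, 0, 0]]' --claw '[0, 0, 0, 0, 0, 0, 0, 0, 0, 0]'

```text
time_s: 11.25
tcp_pos: [0.5635, 0.1251, 0.1813]
eef_rot: [180.0, 0.0, -107.6]
contact_force: [-0.8, 0.3, -1.4]
gripper_width: 0.01
gripper_force: 40.0
```

Run:
```python
from h import *
s=r.get_state(); print(s['gripper_width'],s['gripper_force'],s['tcp_pos'],s['contact_force'])
for n in ['side','scene','wrist']:
    c=cam(n); save(c,n+'2.png'); P=cloud(c); p=s['tcp_pos']; m=(abs(P[...,0]-p[0])<.03)&(abs(P[...,1]-p[1])<.03)
    for lo,hi in ((.11,.128),(.128,.165),(.165,.177),(.177,.183)):
        q=P[m&(P[...,2]>lo)&(P[...,2]<hi)]
        if len(q)>5: print(n,lo,len(q),((q.min(0)+q.max(0))/2).round(4),q.min(0).round(4),q.max(0).round(4))
a=cv2.imread('pics/side2.png')[90:310,120:360]
cv2.imwrite('pics/v4.png',cv2.resize(a,(654,600)))
```

```text
0.009970505804887366 39.999632835388184 [0.56351781 0.12511169 0.18130386] [-0.79501723  0.28156108 -1.36313502]
side 0.128 91 [0.5613 0.126  0.1476] [0.5557 0.1196 0.1341] [0.5668 0.1323 0.1611]
side 0.165 191 [0.5629 0.1254 0.173 ] [0.5469 0.1099 0.169 ] [0.5788 0.141  0.1769]
side 0.177 27 [0.5649 0.1258 0.1799] [0.5517 0.1192 0.177 ] [0.5781 0.1324 0.1827]
scene 0.128 18 [0.567  0.1239 0.1397] [0.5634 0.1183 0.1328] [0.5706 0.1296 0.1466]
wrist 0.128 16 [0.5613 0.119  0.1379] [0.5583 0.1179 0.1355] [0.5644 0.1201 0.1404]
wrist 0.165 977 [0.5632 0.1236 0.1738] [0.5475 0.109  0.1706] [0.5789 0.1381 0.177 ]
wrist 0.177 337 [0.5632 0.1229 0.18  ] [0.5482 0.1095 0.177 ] [0.5781 0.1363 0.1829]
```

View pics/v4.png

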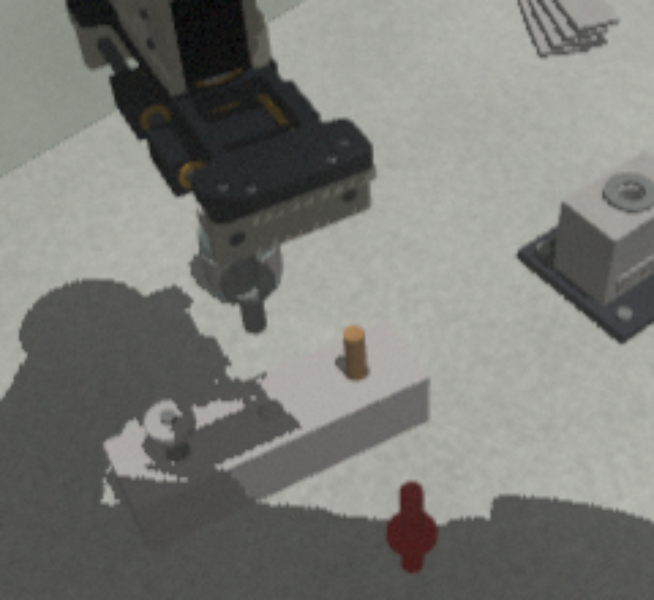

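The pin is gripped and hanging upright below the fingers, and the roller and dowel are unmoved. Next I'll carry it above the white stile's ring.

Call:
jog_arm --travel '[[0.02, -0.0015, -0.016], [0.07, -0.005, -0.016], [0.15, -0.011, -0.016], [0.24, -0.0175, -0.016], [0.33, -0.024, -0.016], [0.42, -0.031, -0.016], [0.51, -0.037, -0.016], [0.58, -0.0425, -0.016], [0.615, -0.045, -0.016], [0.6232, -0.0456, -0.016]]' --dr '[[0, 0, 0], [0, 0, 0], [0, 0, 0], [0, 0, 0], [0, 0, 0], [0, 0, 0], [0, 0, 0], [0, 0, 0], [0, 0, 0], [0, 0, 0]]' --claw '[0, 0, 0, 0, 0, 0, 0, 0, 0, 0]'

```text
time_s: 12.65
tcp_pos: [0.4903, -0.1801, 0.1895]
eef_rot: [-180.0, 0.0, -107.7]
contact_force: [0.0, -0.5, -0.1]
gripper_width: 0.0099
gripper_force: 40.0
```

```bash
sleep 0
python3 - <<'E'
from h import *
for n in ['side','scene','wrist']:
    c=cam(n); s=r.get_state(); p=s['tcp_pos']; save(c,n+'3.png'); P=cloud(c); m=(abs(P[...,0]-p[0])<.035)&(abs(P[...,1]-p[1])<.035)
    print(n,p.round(4),s['eef_rot'].round(2),c['range_z'].min())
    for nm,lo,hi in (('ring',.0825,.09),('shank',p[2]-.045,p[2]-.017),('collar',p[2]-.012,p[2]-.004)):
        q=P[m&(P[...,2]>lo)&(P[...,2]<hi)]
        if len(q)>5: print(n,nm,len(q),((q.min(0)+q.max(0))/2).round(4),np.ptp(q,axis=0).round(3),q.min(0).round(4))
E
```

```text
side [ 0.4905 -0.1797  0.1894] [-180.      0.   -107.68] 0.0
side ring 153 [ 0.491  -0.1781  0.0844] [0.04  0.044 0.004] [ 0.4708 -0.1999  0.0825]
side shank 82 [ 0.4897 -0.177   0.1582] [0.013 0.011 0.027] [ 0.4831 -0.1827  0.1447]
side collar 127 [ 0.4905 -0.1797  0.1815] [0.032 0.033 0.008] [ 0.4744 -0.1961  0.1777]
scene [ 0.4908 -0.1791  0.1894] [-1.8000e+02  1.0000e-02 -1.0765e+02] 0.0
scene ring 116 [ 0.491  -0.1722  0.0845] [0.041 0.053 0.004] [ 0.4706 -0.1988  0.0825]
scene shank 47 [ 0.4937 -0.1792  0.1552] [0.01  0.014 0.021] [ 0.4888 -0.1862  0.1445]
scene collar 133 [ 0.4918 -0.1788  0.1814] [0.031 0.03  0.008] [ 0.4763 -0.1936  0.1775]
wrist [ 0.4911 -0.1786  0.1894] [-1.8000e+02  1.0000e-02 -1.0761e+02] 0.0
wrist ring 1151 [ 0.4898 -0.1796  0.0851] [0.062 0.068 0.005] [ 0.4589 -0.2136  0.0825]
wrist shank 14 [ 0.4889 -0.1849  0.1462] [0.006 0.002 0.003] [ 0.4859 -0.1859  0.1445]
wrist collar 735 [ 0.4907 -0.1809  0.1825] [0.031 0.028 0.006] [ 0.4751 -0.1947  0.1796]
```

Pin and ring agree within about 1 mm, so I'll lower it into the tube.

Call:
jog_arm --travel '[[0, 0, 0.02], [0, 0, 0.05], [0, 0, 0.075], [0, 0, 0.09], [0, 0, 0.105], [0, 0, 0.12], [0, 0, 0.13], [0, 0, 0.14], [0, 0, 0.148], [0, 0, 0.148]]' --dr '[[0, 0, 0], [0, 0, 0], [0, 0, 0], [0, 0, 0], [0, 0, 0], [0, 0, 0], [0, 0, 0], [0, 0, 0], [0, 0, 0], [0, 0, 0]]' --claw '[0, 0, 0, 0, 0, 0, 0, 0, 0, 0]'

```text
time_s: 14.05
tcp_pos: [0.4909, -0.1788, 0.1151]
eef_rot: [180.0, -0.0, -107.6]
contact_force: [0.1, -0.1, -1.1]
gripper_width: 0.0096
gripper_force: 40.0
```

Call:
jog_arm --travel '[[0, 0, 0.004], [0, 0, 0.008], [0, 0, 0.012], [0, 0, 0.016], [0, 0, 0.02], [0, 0, 0.024], [0, 0, 0.028], [0, 0, 0.032], [0, 0, 0.035], [0, 0, 0.035]]' --dr '[[0, 0, 0], [0, 0, 0], [0, 0, 0], [0, 0, 0], [0, 0, 0], [0, 0, 0], [0, 0, 0], [0, 0, 0], [0, 0, 0], [0, 0, 0]]' --claw '[0, 0, 0, 0, 0, 0, 0, 0, 0, 0]'

```text
time_s: 15.3
tcp_pos: [0.4916, -0.179, 0.0983]
eef_rot: [-179.9, -0.0, -107.6]
contact_force: [-1.0, -0.1, 7.0]
gripper_width: 0.0094
gripper_force: 40.0
```

Call:
jog_arm --travel '[[0, 0, 0.001], [0, 0, 0.002], [0, 0, 0.003], [0, 0, 0.004], [0, 0, 0.005], [0, 0, 0.006], [0, 0, 0.006], [0, 0, 0.006], [0, 0, 0.006], [0, 0, 0.006]]' --dr '[[0, 0, 0], [0, 0, 0], [0, 0, 0], [0, 0, 0], [0, 0, 0], [0, 0, 0], [0, 0, 0], [0, 0, 0], [0, 0, 0], [0, 0, 0]]' --claw '[0, 0, 0, 0, 0, 0, 0, 0, 0, 0]'

```text
time_s: 16.55
tcp_pos: [0.4919, -0.179, 0.0957]
eef_rot: [-179.9, 0.0, -107.6]
contact_force: [0.2, 0.1, 8.1]
gripper_width: 0.0099
gripper_force: 40.0
```

Call:
jog_arm --travel '[[0, 0, 0.001], [0, 0, 0.002], [0, 0, 0.003], [0, 0, 0.003], [0, 0, 0.003], [0, 0, 0.003], [0, 0, 0.003], [0, 0, 0.003], [0, 0, 0.003], [0, 0, 0.003]]' --dr '[[0, 0, 0], [0, 0, 0], [0, 0, 0], [0, 0, 0], [0, 0, 0], [0, 0, 0], [0, 0, 0], [0, 0, 0], [0, 0, 0], [0, 0, 0]]' --claw '[0, 0, 0, 0, 0, 0, 0, 0, 0, 0]'

```text
time_s: 17.8
tcp_pos: [0.4921, -0.1792, 0.0952]
eef_rot: [-179.9, -0.0, -107.6]
contact_force: [-3.8, 1.6, 15.8]
gripper_width: 0.0099
gripper_force: 40.1
```

Force jumped to 16 N as TCP z stalled: the collar is on the ring. I'll press slightly more for margin, then verify.

Call:
jog_arm --travel '[[0, 0, 0.001], [0, 0, 0.002], [0, 0, 0.002], [0, 0, 0.002], [0, 0, 0.002], [0, 0, 0.002], [0, 0, 0.002], [0, 0, 0.002], [0, 0, 0.002], [0, 0, 0.002]]' --dr '[[0, 0, 0], [0, 0, 0], [0, 0, 0], [0, 0, 0], [0, 0, 0], [0, 0, 0], [0, 0, 0], [0, 0, 0], [0, 0, 0], [0, 0, 0]]' --claw '[0, 0, 0, 0, 0, 0, 0, 0, 0, 0]'

```text
time_s: 19.05
tcp_pos: [0.4923, -0.1793, 0.095]
eef_rot: [-179.8, -0.0, -107.5]
contact_force: [-6.1, 3.2, 23.5]
gripper_width: 0.0106
gripper_force: 40.1
```

Run:
```python
from h import *
for n in ['side','scene']:
    c=cam(n); s=r.get_state(); p=s['tcp_pos']; save(c,n+'4.png'); P=cloud(c); m=(abs(P[...,0]-p[0])<.019)&(abs(P[...,1]-p[1])<.019)
    print(n,p.round(4),s['eef_rot'].round(2),s['contact_force'].round(1))
    for nm,lo,hi in (('ring',.0822,.0858),('collar',.0868,.0925)):
        q=P[m&(P[...,2]>lo)&(P[...,2]<hi)]
        if len(q)>5: print(n,nm,len(q),((q.min(0)+q.max(0))/2).round(4),np.ptp(q,axis=0).round(3),np.percentile(q[:,2],[50,90]))
a=cv2.imread('pics/side4.png')[110:230,290:430]
cv2.imwrite('pics/v5.png',cv2.resize(a,(700,600),interpolation=cv2.INTER_CUBIC))
```

```text
side [ 0.4923 -0.1792  0.095 ] [-1.7982e+02 -1.0000e-02 -1.0754e+02] [-6.1  2.8 22.8]
side ring 65 [ 0.4921 -0.1792  0.0839] [0.038 0.038 0.003] [0.08414525 0.08489105]
side collar 106 [ 0.4917 -0.178   0.0895] [0.031 0.031 0.005] [0.08993123 0.09136906]
scene [ 0.4923 -0.1792  0.0951] [-1.7981e+02 -1.0000e-02 -1.0754e+02] [-6.8  3.3 23.6]
scene ring 56 [ 0.4922 -0.1797  0.084 ] [0.037 0.037 0.003] [0.08359809 0.08504782]
scene collar 98 [ 0.4922 -0.1784  0.0893] [0.031 0.031 0.005] [0.08864963 0.0913463 ]
```

View pics/v5.png

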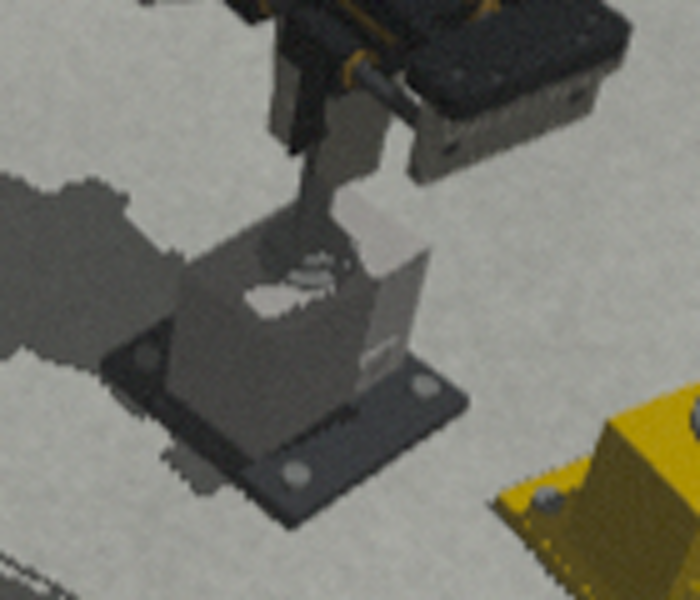

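The view shows the collar flat on the ring at crop ~(305,245), its top at z≈0.090. It is within about 1.5 mm of centre, and the push is steady at about 23 N.

```bash
python3 -c "
from plant import r
print(r.close_job())"
```

```text
the job is handed in; nothing more can be done
None
```

I put the steel pivot pin in the white stile's tube and pressed its collar home on the ring at about 23 N, and handed the job in with the arm still holding it there; no verdict came back, and my first grasp closed on nothing, so the pin came out on the second try.

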